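# Fit the stick holder onto the paint turntable

## Robot

A 6-joint arm with a two-finger parallel gripper is mounted at the origin on the work surface. World frame = base frame: x ahead of the robot, y to its left, z up, the work surface at z = 0. Lengths are in m, angles in rad, forces in N, time in s.
With the tool pointing down it reaches from about 0.275 to 0.975 m from the base axis. Payload 8.4 kg.
Tool frame: the origin (TCP) lies on the centre line of the jaws, within the pads' length; the fingertips stand 11 mm ahead of it and the grasp point (between the pads) lies 8 mm behind it (r.tip_reach is the distance from the TCP to the fingertips, in m); z points along the fingers, y is the line along which they close (so a half turn about z gives the same grasp; the last joint's range is limited). The gripper opens to 92 mm and grips with 3 to 60 N. Pads are 20 mm wide; open, the fingers measure 128 mm over their backs; the gripper's body (75 mm by 189 mm) begins 69 mm behind the grasp point.
Start: joints at [-1.193, 0.353, 1.633, -0, 1.155, -0.002], TCP at [0.232, -0.58, 0.226] pointing down, gripper open.
Joint ranges: [-2.63, 2.63], [-0.92, 2.1], [0.06, 2.66], [-1.3, 4.44], [0, 2.69], [-3.02, 3.02]. Speed limits (rad/s): [2.22, 2.22, 2.79, 3.14, 3.14, 3.14].

## Interface

Orientations are given as a unit quaternion [x, y, z, w].
In Python, from workcell import r gives the robot as it stands.
- The arm moves only by the tool apply_moves, never from a script. Its argument "rows" is text: rows parted by semicolons, each of 5 numbers parted by spaces: the opening, from 0 (shut) to 1 (fully open), then the shift along the tool's x, y, z in units of 50 mm (1.0 is 50 mm), then the turn about the tool's z in units of 6 degrees (1.0 is 6 degrees). In form: jaw tx ty tz turn; .... A call has 1 to 20 rows; each row shifts and turns the commanded pose from where the row before left it, along the tool's axes as they then stand; what a row does not reach is not made up. A row lasts 1/10 s, in which the tool goes at most 50 mm and 8.59 degrees, less where a joint would pass 70% of its speed; a pose out of reach is approached as far as the arm can. A call is refused whole if a number of a shift passes 1 or a number of a turn 1, either way. A call with a gripper value outside its range is refused whole. The fingers move at their own pace and stop on an object; the grip force is fixed at half the most. Time passes only in rows, so rows that do not move let the fingers close. It gives the time, the measured TCP pose, the force, the opening and the grip force at its end, in the units of the state.
- r.sense(): the state, without advancing time (a new reading comes with each control period).
- r.snapshot(name): name is "side" or "top" or "wrist"; returns the picture (400x640x3 uint8, blue, green, red); there is no depth.
- r.camera_info(name): a dict with "mtx" (3x3 intrinsics, pixels), "R" (3x3) and "t" (3): a world point X has camera coordinates R X + t. Camera axes: x right, y down, z forward; pixel columns grow to the right and rows downward; lengths in m; the calibration is good to about 2 mm. The wrist camera is an equidistant fisheye: a pixel r from the principal point sees the ray r / f radians off the axis. A picture is of the moment at which its call begins: read the wrist's pose just before it. camera_info takes no time and is no camera call; for the wrist camera it gives the pose at the moment of the call.
- r.close_job(): hands the job in; it is judged then, once.
The state is a dict: "t": time; "qpos": joint angles; "joint_vel": joint speeds; "effort": joint torques, N m; "tool_pos": TCP position; "orientation": TCP orientation; "contact_force": force on the tool from outside, world axes, zero at the start; "moment": the same for the moment, N m; "finger_gap": finger opening in m; "gripper_force": force on a finger pad.
Only numpy, scipy, OpenCV 4.12 (cv2) and the standard library are available. Lean on these libraries where they do the work, as an engineer would, in place of code of your own. Each camera call takes 0.05 s, during which the arm holds its last target. There are 200 camera calls.

## Task

Pick up the round stick holder by its square hub and put it over the spindle of the paint turntable. Turn it gently, pressing only lightly, until its five holes find the five studs, then slide it all the way down so that it lies flat on the turntable, and let go. Do not force it down on the studs, and leave the paint jars and the bottle where they are.

Things in the scene. Friction and masses are not known exactly. Their poses are not given: they have to be found in the camera images.
- disc_centre (a point): Stick holder: blue plastic round plate, 150 mm diameter, 10 mm thick, with a square hub 40 x 40 mm up to 56 mm above its underside; about 0.3 kg, loose on the table, hub up. The point is on its axis, 28 mm above the underside; z up the axis, x and y square to the hub's sides. Grip across the hub with fingertips 20 mm or more above the underside: they then clear the studs that will stick out.
- disc_hole (a point): Centre of one of the stick holder's five round through holes, at its underside: 13 mm diameter, on a 55 mm radius circle about the axis, this one on the holder's +x, the others every 72 degrees. The many 3 mm holes are for sticks and play no part. A round bore in the middle, 22 mm diameter, runs from the underside 50 mm up into the hub, closed on top.
- turntable: Turntable, fixed to the table: black round foot, 170 mm diameter, 24 mm high, under a round aluminium plate of 140 mm diameter, its top 32 mm above the table. The origin is on its axis at the table; z up. Its x axis tells nothing about the angle of the studs. It must never be pressed with more than 80 N.
- seat (a point): On the turntable's axis at the top of its plate, where the stick holder's underside must end. Five steel studs, 10 mm diameter, stand on a 55 mm radius circle, 72 degrees apart, 16 mm tall, the top 4 mm tapered to 8 mm. The stud plate is braked at an unknown angle, not in these readings: turn the holder on the stud tips under light pressure (2 to 8 N) till it sinks, or look. Any of the five fits will do.
- spindle_top (a point): Top centre of the turntable's steel spindle, 40 mm above the seat: 20 mm diameter, the top 8 mm tapered to 8 mm diameter. The stick holder's bore goes over it; its underside meets the stud tips 24 mm below this point.
- jar_a_centre (a point): A paint jar with a black lid, 40 mm in diameter, 42 mm high, standing loose; the point is its centre. Leave alone.
- jar_b_centre (a point): Another such paint jar; the point is its centre. Leave alone.
- bottle_centre (a point): A dropper bottle, 40 mm in diameter, 100 mm high, standing loose; the point is its centre. Leave alone.
There are look-alikes about, which are no part of the job. Leave any yellow look-alike of the turntable alone.

How it is judged:
By the outcome, as a careful person would: the job done as asked, in the order asked, and still so for the second after the job is handed in, with the robot touching nothing.
It also fails if it takes over 72 s, if anything falls off the work surface, if the arm or the gripper's body presses on something with over 40 N, if the wrist force passes 120 N, or if a joint passes its speed limit or range.

## Working session

There is one attempt and no reset: what is moved stays moved. The work goes in short steps, Python scripts to look and compute and a tool call to move; the robot and the scene stay as the last step left them, time stands still between calls to the robot, and variables do not carry over. Pictures are saved under pics/ and viewed, at most 10 in all, crops included, and the job is handed in when it is done.

Besides the shell and the picture viewer there is one more tool, called after ">>>" as name(argument=value, ...) on one line, values as JSON. apply_moves: Moves the arm, as the interface text tells. Its arguments: {"type":"object","properties":{"rows":{"type":"string"}},"required":["rows"]}

```bash
mkdir -p pics; ls; cat > h.py <<'E'
import numpy as np, cv2
from workcell import r
def pix2plane(name,u,v,z,ci=None):
    c=ci or r.camera_info(name); K=np.array(c["mtx"]);R=np.array(c["R"]);t=np.array(c["t"])
    x=(u-K[0,2])/K[0,0]; y=(v-K[1,2])/K[1,1]
    if name=="wrist":
        th=np.hypot(x,y); s=np.sin(th)/max(th,1e-9); d=np.array([x*s,y*s,np.cos(th)])
    else: d=np.array([x,y,1.])
    o=-R.T@t; d=R.T@d
    return o+d*(z-o[2])/d[2]
def world2pix(name,X,ci=None):
    c=ci or r.camera_info(name); K=np.array(c["mtx"]);p=np.array(c["R"])@np.array(X,float)+np.array(c["t"])
    if name=="wrist":
        rho=np.hypot(p[0],p[1]); th=np.arctan2(rho,p[2]); q=p[:2]/max(rho,1e-9)*th
    else: q=p[:2]/p[2]
    return np.array([K[0,0]*q[0]+K[0,2],K[1,1]*q[1]+K[1,2]])
E
python3 - <<'E'
from h import *
a=r.snapshot("top"); b=r.snapshot("side")
cv2.imwrite("pics/top0.png",a); cv2.imwrite("pics/side0.png",b)
s=r.sense(); print(s["tool_pos"],s["orientation"],s["t"],s["finger_gap"])
E
```

```text
pics
[ 0.23154611 -0.5800748   0.22494844] [ 9.82023221e-01  1.88759125e-01 -1.08600149e-04 -6.12089217e-04] 0.1 0.09188039600119592
```

View pics/top0.png

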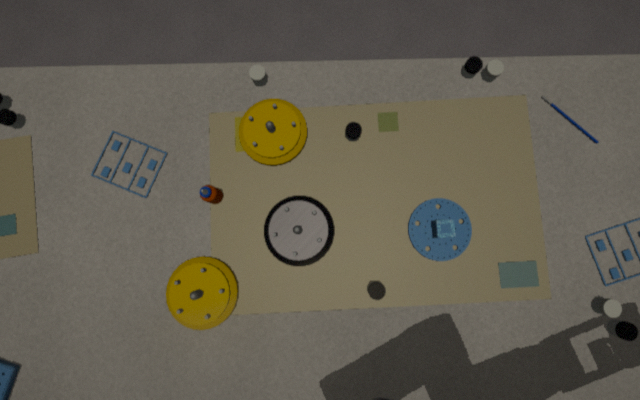

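View pics/side0.png

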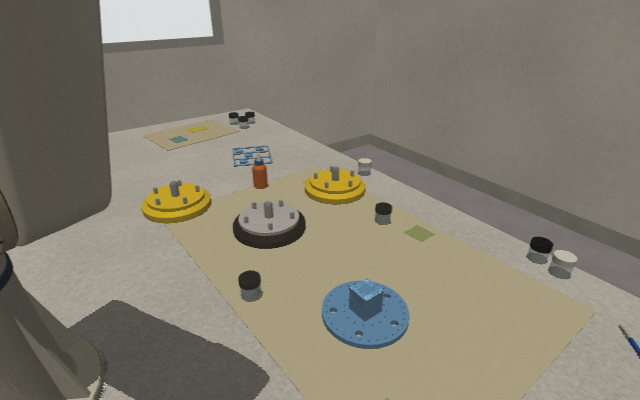

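The top view shows the black/aluminium turntable at about (299,230), the blue holder at (440,229), jars at (353,131) and (376,290), the bottle at (210,194), and two yellow look-alikes. The side view agrees.

```bash
python3 - <<'E'
from h import *
a=cv2.imread("pics/top0.png")
for n,u,v,z in [("disc",440,229,.01),("tt",299,230,.024),("jarA",353,131,.042),("jarB",376,290,.042),("bot",208,192,.1)]:
    print(n,pix2plane("top",u,v,z).round(3))
hsv=cv2.cvtColor(a,cv2.COLOR_BGR2HSV)
m=cv2.inRange(hsv,(95,80,60),(125,255,255)); m[:, :400]=0; m[:, 480:]=0; m[:190]=0; m[270:]=0
c=max(cv2.findContours(m,cv2.RETR_EXTERNAL,cv2.CHAIN_APPROX_NONE)[0],key=cv2.contourArea)
(u,v),rad=cv2.minEnclosingCircle(c); print("disc fit",u,v,rad,pix2plane("top",u,v,.008).round(4), pix2plane("top",u+rad,v,.008)-pix2plane("top",u,v,.008))
x=np.hstack([a[185:275,395:485],a[185:275,255:345]])
cv2.imwrite("pics/z.png",cv2.resize(x,None,fx=4.4,fy=4.4,interpolation=cv2.INTER_CUBIC))
print(r.camera_info("wrist"))
E
```

```text
disc [ 0.511 -0.156  0.01 ]
tt [0.513 0.18  0.024]
jarA [0.746 0.048 0.042]
jarB [0.374 0.004 0.042]
bot [0.596 0.374 0.1  ]
disc fit 439.29998779296875 229.44000244140625 31.771221160888672 [ 0.5104 -0.1548  0.008 ] [-0.00097114 -0.07540898  0.        ]
{'mtx': array([[309.70691629,   0.        , 316.75593928],
       [  0.        , 309.70691629, 198.72207015],
       [  0.        ,   0.        ,   1.        ]]), 'R': array([[ 3.70904895e-01, -9.28670465e-01, -8.52217490e-04],
       [-8.90241631e-01, -3.55817625e-01,  2.84365358e-01],
       [-2.64384943e-01, -1.04713824e-01, -9.58715608e-01]]), 't': array([-0.62396073, -0.0325019 ,  0.3906425 ])}
```

View pics/z.png

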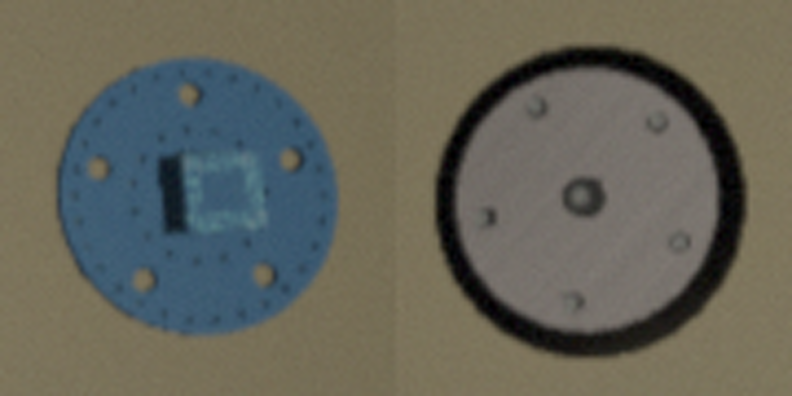

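The crop shows the holes at (190,95),(290,159),(263,275),(144,279),(98,168), and the hub top square at roughly (187–266, 152–230). It also shows the stud tops at (537,107),(657,122),(680,241),(574,300),(486,217) and the spindle at (584,197).

```bash
cat > f.py <<'E'
from h import *
def ring(P,ph0=None):
    # fit centre+phase of 5-point ring radius .055; returns centre, phase in [-36,36) deg, residual
    P=np.array(P)[:,:2]; c=P.mean(0)
    # least squares circle of known 72deg structure
    q=(P[:,0]-c[0])+1j*(P[:,1]-c[1])
    ph=np.angle((q**5).sum())/5
    return c,np.degrees(ph),np.abs(q)
def ringfit(P):
    from scipy.optimize import least_squares
    P=np.array(P)[:,:2]; c,ph,_=ring(P) if len(P)==5 else (P.mean(0),0,0)
    def f(x):
        a=np.arctan2(P[:,1]-x[1],P[:,0]-x[0]); k=np.round((a-x[2])/np.radians(72))*np.radians(72)+x[2]
        return np.r_[P[:,0]-x[0]-.055*np.cos(k),P[:,1]-x[1]-.055*np.sin(k)]
    s=least_squares(f,[*c,np.radians(ph)]); return s.x[:2],np.degrees(s.x[2]),np.sqrt((s.fun**2).mean())
E
python3 - <<'E'
from f import *
H=[(190,95),(290,159),(263,275),(144,279),(98,168)]
S=[(537,107),(657,122),(680,241),(574,300),(486,217)]
g=lambda p,ou,z:pix2plane("top",ou+(p[0]+.5)/4.4-.5,185+(p[1]+.5)/4.4-.5,z)
c,ph,rs=ringfit([g(p,395,.009) for p in H]); print("disc",c,ph,rs)
c2,ph2,rs=ringfit([g(p,165,.047) for p in S]); print("tt",c2,ph2,rs)
print("spindle",g((584,197),165,.07))
Q=np.array([g(p,395,.056)[:2] for p in [(187,157),(262,152),(266,228),(190,230)]])
print("hub",Q.mean(0)); d=np.diff(np.vstack([Q,Q[:1]]),axis=0); print(np.linalg.norm(d,axis=1),np.degrees(np.arctan2(d[:,1],d[:,0])))
s=r.sense()
from scipy.spatial.transform import Rotation as Ro
R=Ro.from_quat(s["orientation"]).as_matrix(); print(R.round(3)); print("toolxang",np.degrees(np.arctan2(R[1,0],R[0,0])))
print("d to disc in tool",R.T@(np.r_[c,.2]-s["tool_pos"])/.05)
E
```

```text
disc [ 0.51171572 -0.15479103] 1.6422753094402802 0.00037554028275821387
tt [0.51334277 0.1800244 ] 28.485864241289306 0.0007706772909516164
spindle [0.51242343 0.1793554  0.07      ]
hub [ 0.5113965 -0.1568675]
[0.03869958 0.03904032 0.0388641  0.03750991] [-86.93849098 179.87816729  90.78926667  -0.45684475]
[[ 0.929  0.371 -0.   ]
 [ 0.371 -0.929  0.001]
 [ 0.    -0.001 -1.   ]]
toolxang 21.760757678831254
d to disc in tool [ 8.35740986 -5.82157974  0.5063549 ]
```

>>> apply_moves(rows="1 0.6 -0.416 0 0; 1 0.6 -0.416 0 0; 1 0.6 -0.416 0 0; 1 0.6 -0.416 0 0; 1 0.6 -0.416 0 0; 1 0.6 -0.416 0 0; 1 0.6 -0.416 0 0; 1 0.6 -0.416 0 0; 1 0.6 -0.416 0 0; 1 0.6 -0.416 0 0; 1 0.6 -0.416 0 0; 1 0.6 -0.416 0 0; 1 0.6 -0.416 0 0; 1 0.6 -0.416 0 0; 1 0 0 0.3 0.85; 1 0 0 0.3 0.85; 1 0 0 0.3 0.85; 1 0 0 0.3 0.85; 1 0 0 0 0; 1 0 0 0 0")

```text
t: 2.1
tool_pos: [0.5136, -0.1543, 0.1656]
orientation: [1.0, 0.013, -0.0, -0.0]
contact_force: [1.0, 0.6, -0.8]
finger_gap: 0.0918
gripper_force: 0.0
```

```bash
cat > look.py <<'E'
import sys
from f import *
from scipy.spatial.transform import Rotation as Ro
s=r.sense(); R=Ro.from_quat(s["orientation"]).as_matrix()
print(s["t"],s["tool_pos"].round(4),"yaw",np.degrees(np.arctan2(R[1,0],R[0,0])).round(2),"tilt",R[:,2].round(4),"q",np.round(s["qpos"],3),"F",np.round(s["contact_force"],1),"gap",s["finger_gap"])
if len(sys.argv)>1:
    import pickle
    n=sys.argv[1]; c=r.camera_info("wrist"); a=r.snapshot("wrist"); cv2.imwrite(f"pics/{n}.png",a); pickle.dump(c,open(n+".pkl","wb"))
E
python3 look.py w1
```

```text
2.1 [ 0.5136 -0.1543  0.1656] yaw 1.51 tilt [-8.e-04  2.e-04 -1.e+00] q [-0.295  0.285  1.88  -0.     0.977  1.25 ] F [ 1.   0.6 -0.8] gap 0.09178579913982551
```

View pics/w1.png

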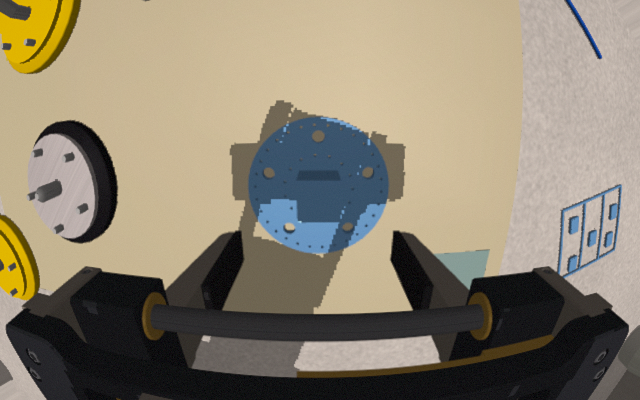

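The wrist view shows the holder centred between the fingers. The holes are at (318,136),(368,173),(347,227),(289,227),(269,173), and the disc outline spans columns 248–389 and rows 116–254.

```bash
python3 - <<'E'
from f import *
import pickle
c=pickle.load(open("w1.pkl","rb"))
H=[(318,136),(368,173),(347,227),(289,227),(269,173)]
P=[pix2plane("wrist",u,v,.009,c) for u,v in H]
print(ringfit(P))
for u,v in [(248,185),(389,185),(318,116),(318,254)]: print(pix2plane("wrist",u,v,.009,c).round(4))
X=[world2pix("wrist",[.5115+a*.02,-.1555+b*.02,.056],c).round(0) for a,b in [(-1,-1),(-1,1),(1,1),(1,-1)]];print(X)
E
```

```text
(array([ 0.51166285, -0.15563686]), np.float64(1.4824445073234997), np.float64(0.0005216316884313617))
[ 0.5134 -0.0808  0.009 ]
[ 0.5174 -0.231   0.009 ]
[ 0.5868 -0.1534  0.009 ]
[ 0.4348 -0.1575  0.009 ]
[array([339., 223.]), array([296., 222.]), array([296., 179.]), array([341., 181.])]
```

>>> apply_moves(rows="1 -0.04 0.024 0.3 0; 1 0 0 0.4 0; 1 0 0 0.4 0; 1 0 0 0.4 0; 1 0 0 0.4 0; 1 0 0 0.3 0; 1 0 0 0.2 0; 1 0 0 0.19 0; 1 0 0 0 0; 1 0 0 0 0")

```text
t: 3.15
tool_pos: [0.5122, -0.1557, 0.0365]
orientation: [1.0, 0.012, 0.0, 0.0]
contact_force: [-0.2, 0.2, 0.8]
finger_gap: 0.092
gripper_force: 0.0
```

>>> apply_moves(rows="0 0 0 0 0; 0 0 0 0 0; 0 0 0 0 0; 0 0 0 0 0; 0 0 0 0 0; 0 0 0 0 0; 0 0 0 0 0; 0 0 0 0 0; 0 0 0 0 0; 0 0 0 0 0")

```text
t: 4.15
tool_pos: [0.5119, -0.1556, 0.0361]
orientation: [1.0, 0.012, 0.0, 0.0]
contact_force: [-0.4, 0.2, 0.3]
finger_gap: 0.0396
gripper_force: 30.0
```

>>> apply_moves(rows="0 0 0 -0.2 0; 0 0 0 -0.4 0; 0 0 0 -0.4 0; 0 0 0 -0.4 0; 0 0 0 -0.4 0; 0 0 0 -0.2 0; 0 0 0 0 0; 0 0 0 0 0")

```text
t: 4.95
tool_pos: [0.5114, -0.1554, 0.1357]
orientation: [1.0, 0.012, -0.0, -0.0]
contact_force: [0.4, 0.6, -3.4]
finger_gap: 0.0395
gripper_force: 30.0
```

>>> apply_moves(rows="0 0.014 -0.25 0 0; 0 0.014 -0.45 0 0; 0 0.014 -0.5 0 0; 0 0.014 -0.5 0 0; 0 0.014 -0.5 0 0; 0 0.014 -0.5 0 0; 0 0.014 -0.5 0 0; 0 0.014 -0.5 0 0; 0 0.014 -0.5 0 0; 0 0.014 -0.5 0 0; 0 0.014 -0.5 0 0; 0 0.014 -0.5 0 0; 0 0.014 -0.45 0 0; 0 0.014 -0.35 0 0; 0 0 -0.2 0 0; 0 0 0 0 0; 0 0 0 0 0; 0 0 0 0 0")

```text
t: 6.75
tool_pos: [0.5134, 0.1788, 0.1358]
orientation: [1.0, 0.012, -0.0, 0.0]
contact_force: [0.2, -0.7, -4.5]
finger_gap: 0.0397
gripper_force: 30.0
```

```bash
python3 look.py w2; python3 - <<'E'
from h import *
a=r.snapshot("side"); cv2.imwrite("pics/s2.png",cv2.resize(a[120:320,150:400],None,fx=3,fy=3,interpolation=cv2.INTER_CUBIC))
b=r.snapshot("top"); cv2.imwrite("pics/t2.png",b)
E
```

```text
6.75 [0.5134 0.1788 0.1358] yaw 1.33 tilt [-6.e-04 -4.e-04 -1.e+00] q [ 0.333  0.334  1.888 -0.     0.92   1.88 ] F [ 0.2 -0.7 -4.5] gap 0.03970817478828579
```

View pics/w2.png

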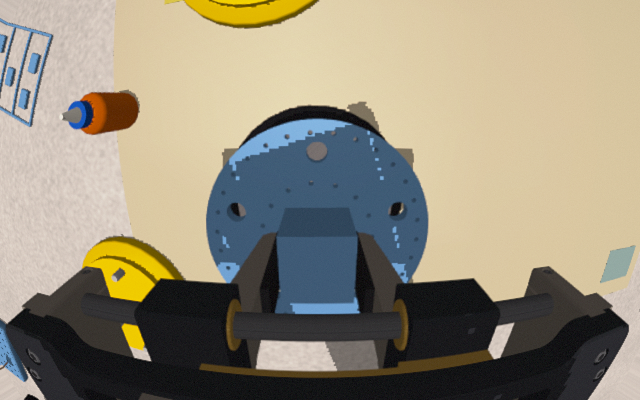

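View pics/s2.png

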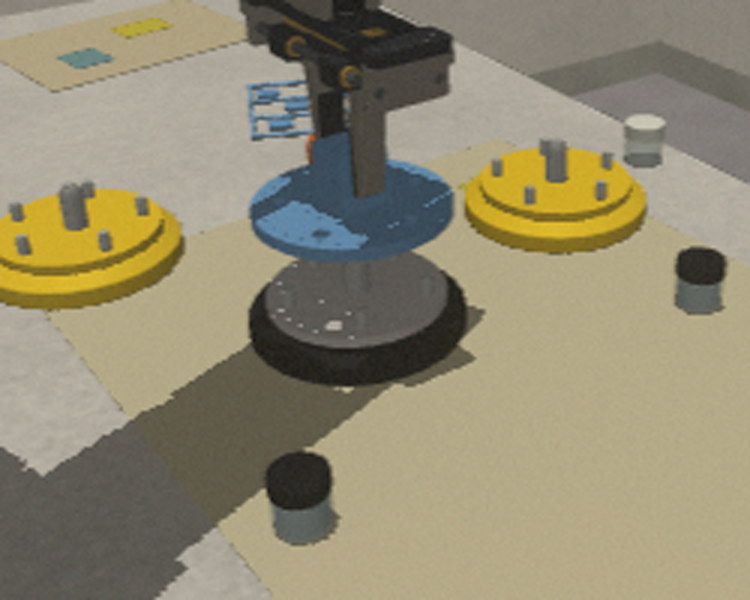

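The wrist and side views show the holder level in the grip, directly above the turntable, with the jars and bottle clear.

>>> apply_moves(rows="0 0 0 0 -0.4; 0 0 0 0 -0.75; 0 0 0 0 -0.75; 0 0 0 0 -0.75; 0 0 0 0 -0.75; 0 0 0 0 -0.75; 0 0 0 0 -0.4; 0 0 0 0.2 0; 0 0 0 0.2 0; 0 0 0 0.1 0; 0 0 0 0 0; 0 0 0 0 0")

```text
t: 8.1
tool_pos: [0.5136, 0.1795, 0.1108]
orientation: [0.969, 0.247, -0.0, 0.0]
contact_force: [-0.4, 0.1, -3.3]
finger_gap: 0.0399
gripper_force: 30.0
```

```bash
python3 look.py w3; python3 - <<'E'
from f import *
# refine the turntable centre: aluminium plate rim and foot, in the initial side and top pictures
for n,f in (("top","pics/top0.png"),("side","pics/side0.png")):
    print(n,world2pix(n,[.513,.179,.072]),world2pix(n,[.518,.179,.072])-world2pix(n,[.513,.179,.072]),world2pix(n,[.513,.184,.072])-world2pix(n,[.513,.179,.072]))
a=cv2.imread("pics/side0.png")[185:250,225:315]
b=cv2.imread("pics/top0.png")[185:275,255:345]
x=np.hstack([cv2.resize(a,(558,403),interpolation=cv2.INTER_CUBIC)])
cv2.imwrite("pics/z3.png",x)
E
```

```text
8.1 [0.5136 0.1795 0.1108] yaw 28.64 tilt [-6.e-04 -2.e-04 -1.e+00] q [0.334 0.37  1.905 0.    0.867 1.404] F [-0.4  0.1 -3.3] gap 0.03988978319876294
top [297.4167803  229.09080508] [-0.00646844 -2.23598581] [-2.22764913  0.02885304]
side [267.2076123  201.26228069] [ 1.92708155 -0.62503116] [-1.07948844 -0.86354764]
```

View pics/z3.png

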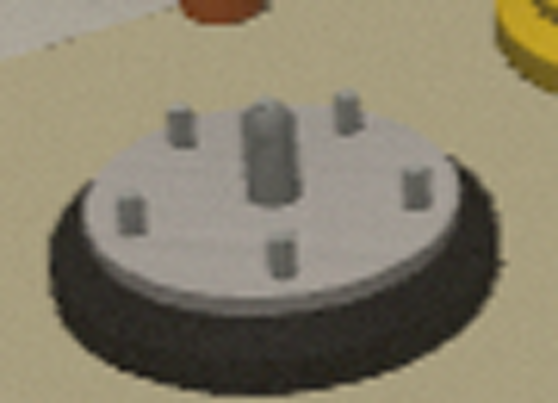

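View pics/w3.png

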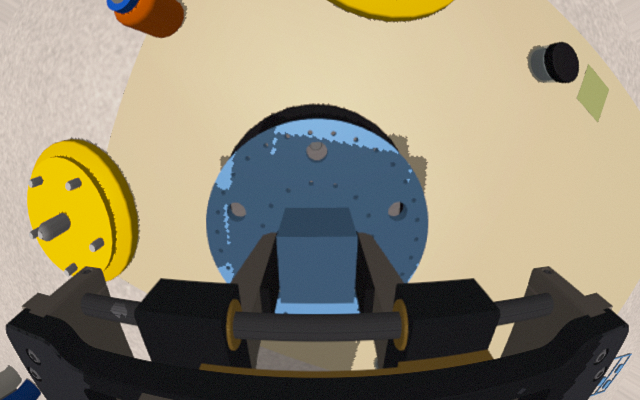

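The side crop shows the spindle top at about (268,103) and the stud tops at about (181,110),(347,97),(417,172),(282,240),(131,200). The wrist view shows the holder just above the spindle.

```bash
python3 - <<'E'
from f import *
S=[(181,108),(347,96),(417,171),(282,239),(131,200)]
print(ringfit([pix2plane("side",225+(u+.5)/6.2-.5,185+(v+.5)/6.2-.5,.048) for u,v in S]))
# same camera bias check: disc holes in side picture (true centre .5117,-.1556)
H=[(333,310),(413,311),(394,323),(358,334)]
for z,n,C in ((.01,"disc",(.5117,-.1556)),):
    print(world2pix("side",[*C,z]), [world2pix("side",[C[0]+.055*np.cos(np.radians(1.5+72*k)),C[1]+.055*np.sin(np.radians(1.5+72*k)),z]).round(1) for k in range(5)])
a=cv2.imread("pics/side0.png"); m=cv2.inRange(cv2.cvtColor(a,cv2.COLOR_BGR2HSV),(95,80,40),(125,255,255)); m[:260]=0;m[:, :300]=0;m[:, 430:]=0
h=cv2.morphologyEx(255-m,cv2.MORPH_OPEN,np.ones((2,2)))
n,l,st,ce=cv2.connectedComponentsWithStats(h,connectivity=4)
print([(s[4],c.round(1)) for s,c in zip(st,ce) if 8<s[4]<100])
E
```

```text
(array([0.51385832, 0.17771506]), np.float64(28.48686966338593), np.float64(0.0009252007358350672))
[364.18544879 309.1495063 ] [array([386.4, 295.6]), array([351.3, 288.6]), array([332.4, 309.7]), array([357.9, 333.2]), array([393.5, 323. ])]
[(np.int32(10), array([334. , 312.5])), (np.int32(14), array([394.6, 325.9])), (np.int32(16), array([359.5, 336. ]))]
```

>>> apply_moves(rows="0 0 0 0.04 0; 0 0 0 0.04 0; 0 0 0 0.04 0; 0 0 0 0.04 0; 0 0 0 0 0; 0 0 0 0 0")

```text
t: 8.75
tool_pos: [0.5137, 0.1796, 0.103]
orientation: [0.969, 0.248, -0.0, 0.0]
contact_force: [1.1, -0.4, -3.6]
finger_gap: 0.0398
gripper_force: 30.0
```

>>> apply_moves(rows="0 0 0 0.04 0; 0 0 0 0.04 0; 0 0 0 0 0; 0 0 0 0 0")

```text
t: 9.15
tool_pos: [0.5136, 0.1797, 0.099]
orientation: [0.969, 0.247, -0.0, -0.0]
contact_force: [-0.5, 2.0, -4.1]
finger_gap: 0.0399
gripper_force: 30.0
```

>>> apply_moves(rows="0 0 0 0.04 0; 0 0 0 0.04 0; 0 0 0 0.04 0; 0 0 0 0.04 0; 0 0 0 0.04 0; 0 0 0 0 0; 0 0 0 0 0")

```text
t: 9.85
tool_pos: [0.5136, 0.1798, 0.0888]
orientation: [0.969, 0.247, -0.0, -0.0]
contact_force: [-0.3, 5.9, -5.3]
finger_gap: 0.0398
gripper_force: 30.0
```

>>> apply_moves(rows="0 0 0 0.03 0; 0 0 0 0.03 0; 0 0 0 0 0; 0 0 0 0 0")

```text
t: 10.25
tool_pos: [0.5137, 0.1798, 0.0861]
orientation: [0.969, 0.247, 0.0, -0.0]
contact_force: [-0.9, 4.8, -3.0]
finger_gap: 0.0399
gripper_force: 30.0
```

>>> apply_moves(rows="0 0.007 -0.012 0 0; 0 0 0 0 0; 0 0 0 0 0")

```text
t: 10.55
tool_pos: [0.5137, 0.18, 0.086]
orientation: [0.969, 0.248, -0.0, 0.0]
contact_force: [-0.4, 0.8, -3.1]
finger_gap: 0.0397
gripper_force: 30.0
```

>>> apply_moves(rows="0 0 0 0.02 0; 0 0 0 0.02 0; 0 0 0 0 0; 0 0 0 0 0")

```text
t: 10.95
tool_pos: [0.5137, 0.1801, 0.084]
orientation: [0.969, 0.248, -0.0, 0.0]
contact_force: [0.4, -0.6, -3.0]
finger_gap: 0.0397
gripper_force: 30.0
```

>>> apply_moves(rows="0 0 0 0.02 0; 0 0 0 0 0; 0 0 0 0 0")

```text
t: 11.25
tool_pos: [0.5137, 0.1803, 0.083]
orientation: [0.969, 0.248, -0.0, 0.0]
contact_force: [-0.8, -0.4, -4.0]
finger_gap: 0.0399
gripper_force: 30.0
```

>>> apply_moves(rows="0 0 0 0.02 0; 0 0 0 0 0; 0 0 0 0 0")

```text
t: 11.55
tool_pos: [0.5137, 0.1803, 0.082]
orientation: [0.969, 0.247, -0.0, -0.0]
contact_force: [0.9, -0.5, -4.3]
finger_gap: 0.0395
gripper_force: 30.0
```

No contact force 2 mm below the stud-tip height, so the holes are finding the studs. I'll keep going down gently.

>>> apply_moves(rows="0 0 0 0.02 0; 0 0 0 0.02 0; 0 0 0 0 0; 0 0 0 0 0")

```text
t: 11.95
tool_pos: [0.5137, 0.1802, 0.08]
orientation: [0.969, 0.248, -0.0, 0.0]
contact_force: [0.5, 0.3, -2.6]
finger_gap: 0.04
gripper_force: 30.0
```

>>> apply_moves(rows="0 0 0 0.02 0; 0 0 0 0.02 0; 0 0 0 0 0; 0 0 0 0 0")

```text
t: 12.35
tool_pos: [0.5137, 0.1803, 0.078]
orientation: [0.969, 0.247, -0.0, -0.0]
contact_force: [0.3, 0.5, -2.6]
finger_gap: 0.0398
gripper_force: 30.0
```

```bash
python3 look.py; python3 -c "
from h import *
print(r.sense()['moment'].round(2))"
```

```text
12.35 [0.5137 0.1803 0.078 ] yaw 28.66 tilt [-1.e-04 -0.e+00 -1.e+00] q [0.335 0.419 1.924 0.    0.799 1.405] F [ 0.3  0.5 -2.6] gap 0.03977639707983062
[0.01 0.   0.03]
```

>>> apply_moves(rows="0 0 0 0.02 0; 0 0 0 0.02 0; 0 0 0 0.02 0; 0 0 0 0.02 0; 0 0 0 0 0; 0 0 0 0 0")

```text
t: 12.95
tool_pos: [0.5137, 0.1803, 0.074]
orientation: [0.969, 0.248, -0.0, -0.0]
contact_force: [-0.6, 0.1, -4.5]
finger_gap: 0.0402
gripper_force: 30.0
```

>>> apply_moves(rows="0 0 0 0.02 0; 0 0 0 0.02 0; 0 0 0 0.02 0; 0 0 0 0 0; 0 0 0 0 0")

```text
t: 13.45
tool_pos: [0.5137, 0.1803, 0.071]
orientation: [0.969, 0.248, -0.0, -0.0]
contact_force: [-0.8, 0.2, -2.7]
finger_gap: 0.0398
gripper_force: 30.0
```

>>> apply_moves(rows="0 0 0 0.02 0; 0 0 0 0.02 0; 0 0 0 0.02 0; 0 0 0 0 0; 0 0 0 0 0")

```text
t: 13.95
tool_pos: [0.5137, 0.1803, 0.0681]
orientation: [0.969, 0.248, -0.0, -0.0]
contact_force: [-0.6, -0.1, -2.2]
finger_gap: 0.0399
gripper_force: 30.0
```

One more 0.5 mm step to make sure it is seated.

>>> apply_moves(rows="0 0 0 0.01 0; 0 0 0 0 0; 0 0 0 0 0")

```text
t: 14.25
tool_pos: [0.5137, 0.1803, 0.0681]
orientation: [0.969, 0.248, 0.0, -0.0]
contact_force: [-2.5, -0.9, 5.5]
finger_gap: 0.0394
gripper_force: 30.0
```

Contact now reads 5.5 N at the expected seat height (TCP 0.068), so I'll release and withdraw.

>>> apply_moves(rows="1 0 0 0 0; 1 0 0 0 0; 1 0 0 0 0; 1 0 0 0 0; 1 0 0 0 0; 1 0 0 0 0; 1 0 0 0 0; 1 0 0 0 0; 1 0 0 -0.1 0; 1 0 0 -0.2 0; 1 0 0 -0.4 0; 1 0 0 -0.5 0; 1 0 0 -0.5 0; 1 0 0 -0.5 0; 1 0 0 -0.3 0; 1 0 0 0 0; 1 0 0 0 0")

```text
t: 15.95
tool_pos: [0.5137, 0.1803, 0.1929]
orientation: [0.969, 0.247, 0.0, -0.0]
contact_force: [0.3, -0.2, -1.0]
finger_gap: 0.0917
gripper_force: 0.0
```

```bash
python3 look.py w9; python3 - <<'E'
from h import *
a=r.snapshot("side"); w=cv2.imread("pics/w9.png")
cv2.imwrite("pics/f.png",np.vstack([cv2.resize(a[150:310,150:450],(500,267)),cv2.resize(w,(500,312))]))
E
```

```text
15.95 [0.5137 0.1803 0.1929] yaw 28.66 tilt [ 8.e-04  3.e-04 -1.e+00] q [0.335 0.263 1.84  0.    1.038 1.405] F [ 0.3 -0.2 -1. ] gap 0.09167542376666629
```

View pics/f.png

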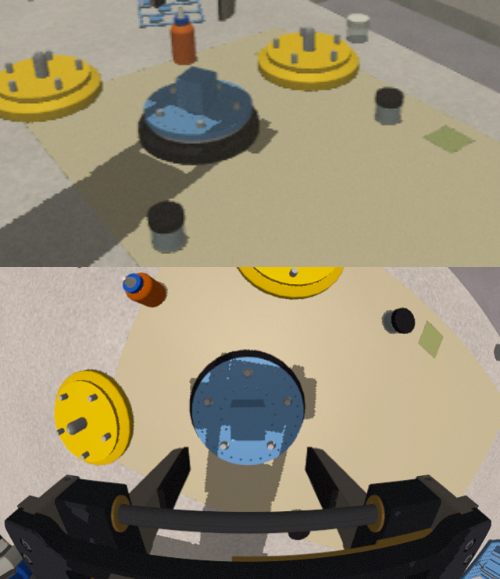

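The holder lies flat on the turntable with all five studs showing through its holes. The gripper is clear, and the jars and bottle have not moved.

```bash
python3 -c "
from workcell import r
print(r.close_job())"
```

```text
the job is handed in; nothing more can be done
None
```

The stick holder is seated flat on the turntable with all five studs through its holes; it was lined up by camera rather than turned on the stud tips, contact at the seat read 5.5 N, the jars and bottle are where they were, and the job was handed in at about 16 s with the gripper clear.

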